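# Lay a separator on a formed guard and stack the next guard from the tilted die

## Task

Lay the hardboard separator flat on the formed guard that already waits in the stacking nest, sliding it along until you feel it bear gently on the nest's end stop, and let go of it. Then draw the newly formed guard out of the tilted open die and stack it on the separator the same way up, lengthwise and centred, again slid up until you feel it bear gently on the end stop, and let go. Set both pieces down without dropping them, do not shove the stop hard, do not shift the guard underneath, and leave the wheel, wrench and screwdriver alone.

Things in the scene. Friction and masses are not known exactly. Their poses are not given: they have to be found in the camera images.
- nest: Stacking nest, fixed: plywood riser board 70 wide (its x) x 200 long (its y, -110 to +90) x 30 high, with an aluminium end stop across its +y end. Origin under the board on its lengthwise centre line; z up. The lower guard lies on it (z 30 to 60) against the stop. Pieces go lengthwise along nest y, centred on x = 0 within a few mm, +y end bearing on the stop.
- stop_face (a point): Centre of the face of the end stop that the pieces bear on; the face looks to the nest's -y and lies at nest y = 78. The stop is rigid, 60 wide (x), 12 thick and reaches from z = 30 to z = 88 above the cart. Axes as the nest.
- lower_mid (a point): Middle (15 above its feet) of the lower guard, a loose aluminium channel, 50 wide (its x) x 150 long (its y) x 30 high, wall 4, about 250 g, web on top (z up), open below and at both ends. It waits on the nest, its end within 1 mm of the stop; its flat top is 60 above the cart.
- sheet_mid (a point): Centre of the loose separator: a plain flat brown hardboard sheet 58 wide (its x) x 170 long (its y) x 6 thick (z), about 70 g. At the start it lies level on the wooden stand. It can be pinched across its width from above.
- stand: Small fixed wooden stand that carries the separator: top board 44 wide (its x) x 150 long (its y), top 55 above the cart, so that the sheet overhangs 7 on each long side; its foot is 90 wide and 8 high. Origin at the centre of its underside, z up. The stand and the die may have changed sides.
- guard_mid (a point): Middle (15 above its feet) of the newly formed guard, a channel like the lower one: 50 wide (its x) x 150 long (its y) x 30 high (its z, normal of its flat web), wall 4, about 250 g, bare aluminium. At the start it sits in the die, its z leaning 30 degrees from vertical; its long sides (faces at x = +-25) can be pinched at mid-length with the tool along its z.
- die: Fixed open forming die of dark steel, block 110 x 176 on a foot. Origin at the cart surface under the cavity, z up. Its upper face is tilted 30 degrees about its y axis, facing its own -x (roughly the robot) and up: the cavity opens along (-0.5, 0, 0.866) in the die's axes. Highest edge 120 above the cart.
- cavity (a point): Centre of the die's cavity floor, 80 above the cart (axes as the die). The guard's feet stand here. Cavity 16 deep, 1.5 clearance round the guard; a fixed punch 38 wide, 19 high stands inside the channel, so draw the guard 20 or more straight along the opening direction. At mid-length (die y -45 to +45) there are no side walls and the ground is 15 below the cavity floor: room for fingers.
- wheel: Loose spare rubber wheel 76 across, 30 high, lying flat; a bystander. Origin at the centre of its underside.
- wrench: Loose steel wrench about 160 long, lying flat; a bystander.
- driver: Loose screwdriver about 180 long, lying flat; a bystander.
Mind the look-alikes: they are no part of the job. What is meant by the part that bears sheet_mid is not blue, and is the larger of those in its own colour. What is shaped like the nest but yellow is not meant.

How it is judged:
By the outcome, as a careful person would: the job done as asked, in the order asked, and still so for the second after the job is handed in, with the robot touching nothing.
It also fails if it takes over 67 s, if anything falls off the work surface, if the arm or the gripper's body presses on something with over 40 N, if the wrist force passes 120 N, or if a joint passes its speed limit or range.

## Robot

A 7-joint arm with a two-finger parallel gripper is mounted at the origin on the work surface. World frame = base frame: x ahead of the robot, y to its left, z up, the work surface at z = 0. Lengths are in m, angles in rad, forces in N, time in s.
With the tool pointing down it reaches from about 0.4 to 0.85 m from the base axis. Payload 4.5 kg.
Tool frame: the origin (TCP) lies between the finger pads; the fingertips stand 25 mm ahead of it and the grasp point (between the pads) lies 6 mm ahead of it; z points along the fingers, y is the line along which they close (so a half turn about z gives the same grasp; the last joint's range is limited). The gripper opens to 85 mm and grips with 20 to 120 N. Pads are 22 mm wide; open, the fingers measure 114 mm over their backs; the gripper's body (76 mm by 85 mm) begins 54 mm behind the grasp point. The pads swing forward as they close: fully open they stand 13 mm farther back than shut.
Start: joints at [-1.269, 0.689, -0.195, 1.565, 0.157, 0.902, -0.215], TCP at [0.165, 0.603, 0.256] pointing down, gripper open.
Joint ranges: [-3.01, 3.01], [-0.46, 2.08], [-1.47, 1.51], [0.13, 2.56], [-1, 4.14], [0.04, 2.09], [-2.66, 2.66]. Speed limits (rad/s): [2.57, 2.57, 3.14, 3.14, 3.14, 3.14, 3.14].

## Interface

Orientations are given as a unit quaternion [w, x, y, z].
In Python, from plant import sense, vision, job gives the robot as it stands.
- The arm moves only by the shell command python3 -m handwheel 'ROWS' [OPENING] [FORCE]. ROWS is JSON, a list that holds one entry, the list of rows, each a list of 6 numbers: the shift along the tool's x, y, z in cm, then the turn, a rotation vector about the tool's x, y, z in rad. In form: [[[tx, ty, tz, rx, ry, rz], ...]]. A call has 1 to 20 rows; each row shifts and turns the commanded pose from where the row before left it, along the tool's axes as they then stand; what a row does not reach is not made up. A row lasts 1/8 s, in which the tool goes at most 62.5 mm and 10.7 degrees, less where a joint would pass 70% of its speed; a pose out of reach is approached as far as the arm can. A call is refused whole if a number of a shift passes 6.25 or a number of a turn 0.188, either way. A call with a gripper value outside its range is refused whole. OPENING is the closure in counts, from 0 (fully open) to 255 (shut), set as the call begins (- or left out, the last holds). The fingers move at their own pace and stop on an object; FORCE is the grip in N (left out, the last holds). Time passes only in rows, so rows that do not move let the fingers close. It gives the time, the measured TCP pose, the force, the opening and the grip force at its end, in the units of the state.
- sense(): the state, without advancing time (a new reading comes with each control period).
- vision.camera(name): name is "scene" or "top" or "wrist"; returns (picture, depth): 400x640x3 uint8, blue, green, red; 400x640 float32, m along the optical axis (not along the pixel's ray), 0 where there is no reading.
- vision.calibration(name): a dict with "K" (3x3 intrinsics, pixels), "dist" ([k1, k2, p1, p2, k3] as OpenCV has them; the pictures are not rectified), "extrinsics" (4x4, takes a point from camera to world coordinates). Camera axes: x right, y up, looking along -z (the intrinsics and any distortion apply to the point x, -y, -z); pixel columns grow to the right and rows downward; lengths in m; the calibration is good to about 2 mm. A picture is of the moment at which its call begins: read the wrist's pose just before it. calibration takes no time and is no camera call; for the wrist camera it gives the pose at the moment of the call.
- job.finish_job(): hands the job in; it is judged then, once.
The state is a dict: "clock": time; "joint_pos": joint angles; "joint_vel": joint speeds; "joint_efforts": joint torques, N m; "tool_pos": TCP position; "tcp_rot": TCP orientation; "contact_force": force on the tool from outside, world axes, zero at the start; "wrist_torque": the same for the moment, N m; "opening": finger opening in m; "grip_force": force on a finger pad.
Only numpy, scipy, OpenCV 4.12 (cv2) and the standard library are available. Lean on these libraries where they do the work, as an engineer would, in place of code of your own. Each camera call takes 0.05 s, during which the arm holds its last target. There are 200 camera calls.

## Working session

There is one attempt and no reset: what is moved stays moved. The work goes in short steps, Python scripts to look and compute and a shell command to move; the robot and the scene stay as the last step left them, time stands still between calls to the robot, and variables do not carry over. Pictures are saved under pics/ and viewed, at most 10 in all, crops included, and the job is handed in when it is done.

```bash
mkdir -p pics; ls; cat > h.py <<'E'
import numpy as np, cv2
from plant import sense, vision, job
from scipy.spatial.transform import Rotation as R
def grab(name):
    c=vision.calibration(name); im,d=vision.camera(name)
    return im,d,{k:np.array(v,float) for k,v in c.items()}
def pts(uv,depth,c):
    uv=np.array(uv,float).reshape(-1,1,2)
    n=cv2.undistortPoints(uv,c["K"],c["dist"]).reshape(-1,2)
    p=np.c_[n[:,0],-n[:,1],-np.ones(len(n))]*np.array(depth,float).reshape(-1,1)
    T=c["extrinsics"]; return p@T[:3,:3].T+T[:3,3]
def plane(uv,z,c):
    a=pts(uv,np.ones(len(np.array(uv).reshape(-1,2))),c); o=c["extrinsics"][:3,3]
    r=a-o; return o+r*((z-o[2])/r[:,2])[:,None]
def cloud(d,c):
    v,u=np.mgrid[0:d.shape[0],0:d.shape[1]]
    P=pts(np.c_[u.ravel(),v.ravel()],d.ravel(),c).reshape(*d.shape,3); P[d==0]=np.nan; return P
def pose():
    s=sense(); q=s["tcp_rot"]; return np.array(s["tool_pos"]),R.from_quat([q[1],q[2],q[3],q[0]])
def delta(tp,tR):
    p,r=pose(); print("shift cm",np.round(r.inv().apply(np.array(tp)-p)*100,2),"rotvec",np.round((r.inv()*tR).as_rotvec(),4))
E
python3 - <<'E'
from h import *
for n in ("scene","top"):
    im,d,c=grab(n); cv2.imwrite(f"pics/{n}0.png",im); np.savez(f"{n}0.npz",im=im,d=d,**c)
    print(n,c["extrinsics"].round(3).tolist())
s=sense();print(s["tool_pos"],s["tcp_rot"],s["clock"])
E
```

```text
pics
scene [[0.562, -0.554, 0.615, 1.237], [0.827, 0.391, -0.404, -0.557], [-0.016, 0.735, 0.678, 0.897], [0.0, 0.0, 0.0, 1.0]]
top [[-0.028, 0.989, -0.143, 0.313], [-1.0, -0.029, -0.008, -0.066], [-0.012, 0.143, 0.99, 1.225], [0.0, 0.0, 0.0, 1.0]]
[0.16525556 0.6021744  0.25555756] [-7.08141362e-05  1.33438804e-01  9.91056687e-01 -8.50923821e-04] 0.1
```

View pics/scene0.png

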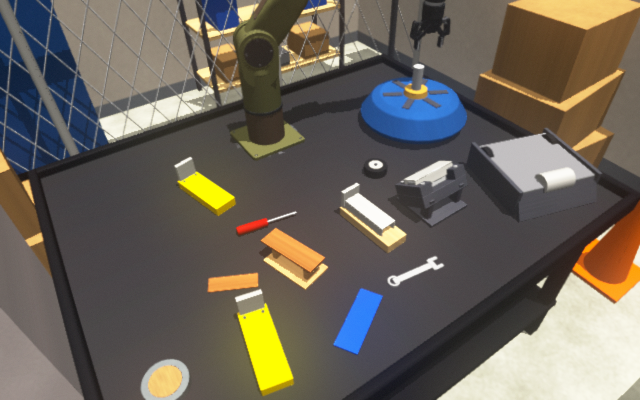

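View pics/top0.png

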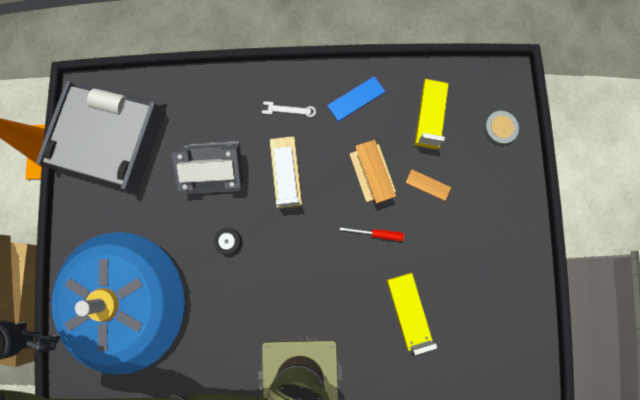

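The scene shows these parts:

| Part | Position (top view) |
|---|---|
| Wooden nest with lower guard, stop at its near end | guard (285,172), stop (290,207) |
| Die with guard | (207,170) |
| Wheel | (227,241) |
| Wrench | (288,110) |
| Screwdriver | (372,235) |

Three things could be the separator: brown on the stand (375,170), small brown (428,185) and blue (356,98). I take the one on the stand, because it is brown and the larger of the two browns. The yellow nests at (432,112) and (410,312) are not meant.

```bash
python3 - <<'E'
from h import *
f=np.load("top0.npz"); im,d=f["im"],f["d"]; c={k:f[k] for k in("K","dist","extrinsics")}
P=cloud(d,c)
def rect(m,z,name):
    cs,_=cv2.findContours(m.astype(np.uint8),0,cv2.CHAIN_APPROX_NONE)
    k=max(cs,key=cv2.contourArea).reshape(-1,2); W=plane(k,z,c)
    (x,y),(w,h),a=cv2.minAreaRect((W[:,:2]*1000).astype(np.float32))
    print(name,"ctr",round(x,1),round(y,1),"size",round(w,1),round(h,1),"ang",round(a,2))
    print("   ",(W[:,:2].mean(0)*1000).round(1), cv2.boxPoints(((x,y),(w,h),a)).round(0).tolist())
v,u=np.mgrid[0:400,0:640]
Z=P[...,2]
def box(u0,u1,v0,v1): return (u>u0)&(u<u1)&(v>v0)&(v<v1)
S=box(345,402,130,212); print("z sheet",np.nanmedian(Z[160:180,370:380]),"guard",np.nanmedian(Z[160:180,281:289]),"diegd",Z[160:180:5,190:225:5].round(3).tolist())
rect(S&(Z>.052),.061,"sheet")
N=box(262,308,125,217); rect(N&(Z>.05)&(Z<.072),.060,"lower guard"); rect(N&(Z>.076),.088,"stop")
rect(N&(Z>.02),.03,"nest")
D=box(168,245,138,200)
hsv=cv2.cvtColor(im,cv2.COLOR_BGR2HSV); 
m=D&(im.min(2)>130)&(Z>.08)
cs,_=cv2.findContours(m.astype(np.uint8),0,cv2.CHAIN_APPROX_NONE);k=max(cs,key=cv2.contourArea)
Q=P[m]; mu=Q.mean(0);U,s,V=np.linalg.svd(Q-mu,full_matrices=False);print("guard web ctr",mu.round(4),"axes",V.round(3).tolist(), "ext",np.ptp((Q-mu)@V.T,axis=0).round(4),len(Q))
a=im[60:230,150:460]; cv2.imwrite("pics/crop0.png",cv2.resize(a,None,fx=2.5,fy=2.5,interpolation=cv2.INTER_CUBIC))
E
```

```text
z sheet 0.06193680545646618 guard 0.060694221008850135 diegd [[0.093, 0.076, 0.081, 0.099, 0.101, 0.103, 0.102], [0.119, 0.114, 0.115, 0.113, 0.114, 0.113, 0.115], [0.111, 0.11, 0.107, 0.107, nan, 0.108, 0.109], [0.102, 0.102, 0.107, 0.102, 0.103, 0.102, 0.101]]
sheet ctr 567.4 -225.1 size 170.7 59.1 ang 17.39
    [ 567.4 -225.2] [[477.0, -222.0], [495.0, -279.0], [658.0, -228.0], [640.0, -171.0]]
lower guard ctr 570.0 26.5 size 146.2 50.4 ang 5.15
    [569.4  26.7] [[495.0, 45.0], [499.0, -5.0], [645.0, 8.0], [641.0, 58.0]]
stop ctr 485.7 18.7 size 13.8 59.3 ang 5.5
    [485.8  18.4] [[476.0, 47.0], [482.0, -12.0], [495.0, -10.0], [490.0, 49.0]]
nest ctr 579.3 27.5 size 202.3 70.2 ang 5.12
    [578.1  26.9] [[475.0, 53.0], [482.0, -17.0], [683.0, 2.0], [677.0, 71.0]]
guard web ctr [0.5738 0.2375 0.1069] axes [[-0.019, 1.0, -0.006], [0.936, 0.019, 0.353], [0.353, 0.001, -0.936]] ext [0.156  0.0889 0.0487] 1160
```

View pics/crop0.png

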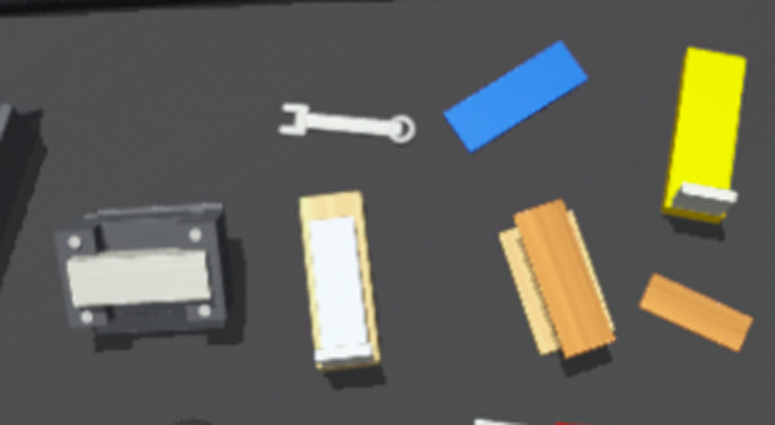

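The crop confirms it: the larger brown sheet lies on the pale stand at crop (563,278), with the small brown decoy at (695,312) and blue at (515,95). The sheet measures 171x59 at z 62 mm and lies at 17.4°. The nest measures 202x70 and lies at 5.1°. These agree with the given sizes.

Next: clearance along the path, and the fingertip height.

```bash
python3 - <<'E'
from h import *
f=np.load("top0.npz"); im,d=f["im"],f["d"]; c={k:f[k] for k in("K","dist","extrinsics")}
P=cloud(d,c); 
for x in range(50,800,75):
  print(x,[ (y,round(float(np.nanmax(q)),2)) for y in range(-300,700,100) for q in [P[...,2][(abs(P[...,0]*1000-x)<38)&(abs(P[...,1]*1000-y)<50)&(P[...,2]>.03)]] if len(q)])
f=np.load("scene0.npz"); im,d=f["im"],f["d"]; c={k:f[k] for k in("K","dist","extrinsics")}
P=cloud(d,c); m=(np.linalg.norm(P[...,:2]-[.165,.603],axis=2)<.07)&(P[...,2]>.18)&(P[...,2]<.3); Q=P[m]
for z in np.arange(.2,.3,.006): print(round(z,3),(abs(Q[:,2]-z)<.003).sum(),end='; ')
from scipy.spatial.transform import Rotation as R
p,r=pose();print(r.as_matrix().round(3).tolist())
E
```

```text
50 [(-300, 0.09), (-100, 0.36), (0, 0.4), (100, 0.48), (400, 0.11), (500, 0.12), (600, 0.11)]
125 [(-300, 0.09), (100, 0.57), (200, 0.67), (300, 0.76), (400, 0.12), (500, 0.35), (600, 0.44)]
200 [(-300, 0.04), (300, 0.77), (400, 0.12), (500, 0.35), (600, 0.44)]
275 [(-300, 0.04), (300, 0.1), (400, 0.12), (500, 0.2), (600, 0.12)]
350 [(-300, 0.03), (200, 0.04), (300, 0.07), (400, 0.12), (500, 0.12), (600, 0.12)]
425 [(200, 0.04), (400, 0.08), (500, 0.09), (600, 0.07)]
500 [(-300, 0.07), (-200, 0.07), (0, 0.09), (100, 0.07), (200, 0.08), (300, 0.08), (500, 0.1)]
575 [(-300, 0.07), (-200, 0.07), (0, 0.07), (100, 0.11), (200, 0.12), (300, 0.12), (400, 0.09), (500, 0.1), (600, 0.09)]
650 [(-200, 0.07), (0, 0.07), (100, 0.12), (200, 0.13), (300, 0.12), (400, 0.1), (500, 0.09), (600, 0.09)]
725 [(400, 0.1), (500, 0.1), (600, 0.09)]
0.2 0; 0.206 0; 0.212 0; 0.218 0; 0.224 0; 0.23 0; 0.236 0; 0.242 2; 0.248 15; 0.254 20; 0.26 16; 0.266 18; 0.272 19; 0.278 24; 0.284 14; 0.29 30; 0.296 34; [[-0.964, 0.264, -0.0], [0.264, 0.964, -0.002], [-0.0, -0.002, -1.0]]
```

```bash
python3 -m handwheel '[[[-3.86,1.06,-0.4,0,0,0],[-3.86,1.06,-0.4,0,0,0],[-3.86,1.06,-0.4,0,0,0],[-3.86,1.06,-0.4,0,0,0],[-3.86,1.06,-0.4,0,0,0],[-2.58,-3.98,0,0,0,0],[-2.58,-3.98,0,0,0,0],[-2.58,-3.98,0,0,0,0],[-2.58,-3.98,0,0,0,0],[-2.58,-3.98,0,0,0,0],[-2.58,-3.98,0,0,0,0],[-2.58,-3.98,0,0,0,0],[-2.58,-3.98,0,0,0,0],[0,0,0,0,0,0],[0,0,0,0,0,0]]]' 0 30
python3 - <<'E'
from h import *
im,d,c=grab("wrist"); cv2.imwrite("pics/w1.png",im); np.savez("w1.npz",im=im,d=d,**c)
p,r=pose(); print(p.round(4),c["extrinsics"].round(3).tolist())
T=np.eye(4);T[:3,:3]=r.as_matrix();T[:3,3]=p;print((np.linalg.inv(T)@c["extrinsics"]).round(3).tolist())
E
```

```text
clock: 1.98
tool_pos: [0.48, 0.2418, 0.2762]
tcp_rot: [-0.0, 0.133, 0.991, 0.0]
contact_force: [-0.2, -0.1, -0.1]
opening: 0.0854
grip_force: 0.0
[0.4797 0.2426 0.2762] [[0.264, -0.927, -0.266, 0.413], [0.965, 0.253, 0.073, 0.26], [-0.0, -0.276, 0.961, 0.393], [0.0, 0.0, 0.0, 1.0]]
[[-0.001, 0.961, 0.277, 0.069], [1.0, 0.001, 0.001, -0.001], [0.001, 0.277, -0.961, -0.117], [0.0, 0.0, 0.0, 1.0]]
```

View pics/w1.png

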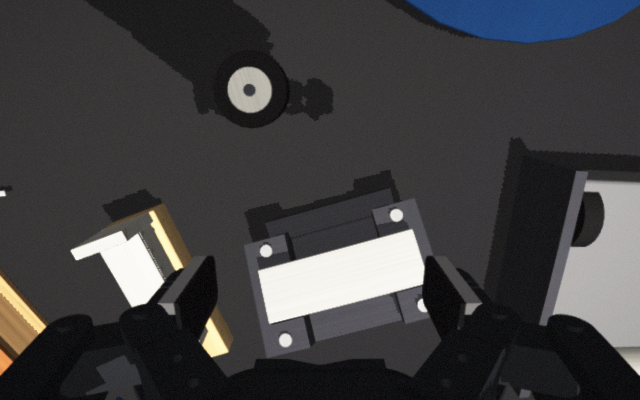

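The wrist view shows the guard's white web across (258,268)-(415,230)-(425,290)-(270,322), in the dark die. The nest stop is at (100,245) and the wheel at (250,90). I'll fit the web now.

```bash
python3 - <<'E'
from h import *
f=np.load("w1.npz"); im,d=f["im"],f["d"]; c={k:f[k] for k in("K","dist","extrinsics")}
m=(im.min(2)>150).astype(np.uint8); m=cv2.morphologyEx(m,cv2.MORPH_OPEN,np.ones((3,3)))
n,l=cv2.connectedComponents(m); m=l==l[275,340]
P=cloud(d,c); q=P[m&(d>0)]; mu=np.median(q,0)
g=q[np.abs(q-mu).max(1)<.2]
for i in range(5):
    mu=g.mean(0); V=np.linalg.svd(g-mu,full_matrices=False)[2]; n_=V[2]*np.sign(V[2][2]); res=(q-mu)@n_; g=q[abs(res)<.003]
print("n",n_.round(4),"inliers",len(g),len(q),"mu",mu.round(4),"tilt",np.degrees(np.arccos(n_[2])).round(2))
# rays of contour onto fitted plane
cs,_=cv2.findContours(m.astype(np.uint8),0,cv2.CHAIN_APPROX_NONE);k=max(cs,key=cv2.contourArea).reshape(-1,2)
o=c["extrinsics"][:3,3]; r=pts(k,np.ones(len(k)),c)-o; W=o+r*(((mu-o)@n_)/(r@n_))[:,None]
ex=np.array([1,0,0])-n_[0]*n_; ex/=np.linalg.norm(ex); ey=np.cross(n_,ex)
A=np.c_[(W-mu)@ex,(W-mu)@ey]*1000
(x,y),(w,h),a=cv2.minAreaRect(A.astype(np.float32)); ctr=mu+(x*ex+y*ey)/1000
a2=np.radians(a if w<h else a-90)
gx=ex*np.cos(a2)+ey*np.sin(a2); print("rect",w,h,a,"web ctr",ctr.round(4),"gx",gx.round(4),"gy",np.cross(n_,gx).round(4))
print("mask vs box",A.min(0).round(1),A.max(0).round(1), cv2.boundingRect(k))
E
```

```text
n [-0.5016 -0.0091  0.865 ] inliers 8863 8981 mu [0.5692 0.2378 0.1048] tilt 30.11
rect 50.06150436401367 150.07492065429688 1.287501573562622 web ctr [0.5692 0.2372 0.1048] gx [0.8649 0.0172 0.5017] gy [-1.940e-02  9.998e-01 -7.000e-04]
mask vs box [-26.6 -76. ] [26.1 74.3] (258, 230, 166, 93)
```

The guard fit is good: 50.06 x 150.07, tilt 30.1°, and web centre z 105 against the expected 106. Now to the sheet.

```bash
python3 -m handwheel '[[[-1.03,-4.01,0,0,0,0],[-1.03,-4.01,0,0,0,0],[-1.03,-4.01,0,0,0,0],[-1.03,-4.01,0,0,0,0],[-1.03,-4.01,0,0,0,0],[-1.03,-4.01,0,0,0,0],[-1.03,-4.01,0,0,0,0],[-1.03,-4.01,0,0,0,0],[-1.03,-4.01,0,0,0,0],[-1.03,-4.01,0,0,0,0],[-1.03,-4.01,0,0,0,0],[-1.03,-4.01,0,0,0,0],[0,0,0,0,0,-0.143],[0,0,0,0,0,-0.143],[0,0,0,0,0,-0.143],[0,0,0,0,0,-0.142],[0,0,0,0,0,0],[0,0,0,0,0,0]]]'
cat > sheet.py <<'E'
from h import *
im,d,c=grab("wrist"); cv2.imwrite("pics/w2.png",im); np.savez("w2.npz",im=im,d=d,**c)
P=cloud(d,c); Z=P[...,2]; hsv=cv2.cvtColor(im,cv2.COLOR_BGR2HSV)
m=((Z>.055)&(Z<.068)&(np.hypot(P[...,0]-.567,P[...,1]+.225)<.1)).astype(np.uint8)
m=cv2.morphologyEx(m,cv2.MORPH_OPEN,np.ones((3,3)))
k=max(cv2.findContours(m,0,cv2.CHAIN_APPROX_NONE)[0],key=cv2.contourArea).reshape(-1,2); print(cv2.boundingRect(k))
print("hsv",np.median(hsv[m>0],0),"z",np.median(Z[m>0]))
W=plane(k,.061,c); (x,y),(w,h),a=cv2.minAreaRect((W[:,:2]*1000).astype(np.float32)); print(x,y,w,h,a)
a=a if w>h else a-90
a=np.radians(a); rot=R.from_matrix(np.array([[-np.cos(a),-np.sin(a),0],[-np.sin(a),np.cos(a),0],[0,0,-1]]).T)
delta([x/1e3,y/1e3,.058],rot)
E
python3 sheet.py
```

```text
clock: 4.28
tool_pos: [0.4727, -0.2548, 0.2762]
tcp_rot: [0.0, -0.151, 0.989, 0.0]
contact_force: [0.2, -0.5, -0.3]
opening: 0.0855
grip_force: 0.0
(289, 186, 60, 148)
hsv [ 23. 114. 255.] z 0.059939154838380915
566.251953125 -226.90652465820312 168.8525390625 57.953895568847656 17.540464401245117
shift cm [-9.78 -0.11 21.82] rotvec [ 0.0002  0.0002 -0.0037]
```

View pics/w2.png

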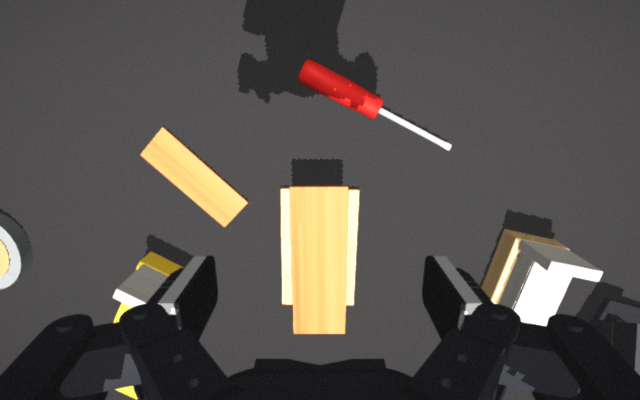

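```bash
python3 -m handwheel '[[[-3.26,-0.04,2,0,0,0],[-3.26,-0.04,2,0,0,0],[-3.26,-0.04,2,0,0,-0.003],[0,0,3.5,0,0,0],[0,0,3.5,0,0,0],[0,0,3.5,0,0,0],[0,0,3.5,0,0,0],[0,0,0.8,0,0,0],[0,0,0.8,0,0,0],[0,0,0,0,0,0],[0,0,0,0,0,0]]]'
python3 -m handwheel '[[[0,0,0,0,0,0],[0,0,0,0,0,0],[0,0,0,0,0,0],[0,0,0,0,0,0],[0,0,0,0,0,0],[0,0,0,0,0,0],[0,0,0,0,0,0],[0,0,0,0,0,0]]]' 255 30
```

```text
clock: 5.7
tool_pos: [0.5666, -0.2278, 0.0614]
tcp_rot: [0.001, -0.152, 0.988, -0.0]
contact_force: [-0.7, 0.0, 0.4]
opening: 0.0854
grip_force: 0.0
clock: 6.7
tool_pos: [0.5662, -0.2277, 0.061]
tcp_rot: [0.0, -0.152, 0.988, -0.0]
contact_force: [-0.6, 0.5, 6.4]
opening: 0.0574
grip_force: 31.7
```

Sheet is gripped (57.4 mm). I'll refine the stop and nest from the saved wrist views.

```bash
python3 - <<'E'
from h import *
for n in("w1","w2"):
    f=np.load(n+".npz"); im,d=f["im"],f["d"]; c={k:f[k] for k in("K","dist","extrinsics")}
    P=cloud(d,c); near=np.hypot(P[...,0]-.486,P[...,1]-.019)<.05
    m=((P[...,2]>.083)&(P[...,2]<.093)&near).astype(np.uint8)
    k=max(cv2.findContours(m,0,cv2.CHAIN_APPROX_NONE)[0],key=cv2.contourArea).reshape(-1,2)
    W=plane(k,.088,c); (x,y),(w,h),a=cv2.minAreaRect((W[:,:2]*1000).astype(np.float32)); print(n,"stop",cv2.boundingRect(k),x,y,w,h,a,"z",np.median(P[...,2][m>0]))
    m=((P[...,2]>.055)&(P[...,2]<.066)&(P[...,0]>.49)&(P[...,0]<.66)&(P[...,1]>-.02)&(P[...,1]<.075))
    if m.sum()>50:
        q=P[m]*1000
        for x0 in range(495,660,15):
            s=q[abs(q[:,0]-x0)<4]
            if len(s)>5: print(x0,s[:,1].min().round(1),s[:,1].max().round(1),end="; ")
E
```

```text
w1 stop (70, 229, 59, 31) 486.2535095214844 20.278732299804688 13.247770309448242 62.89727020263672 4.858562469482422 z 0.0870586712488598
495 14.5 44.4; 510 -5.2 46.1; 525 -4.7 47.2; 540 -3.1 48.2; 555 -1.1 47.9; 570 -0.3 23.5; w2 stop (545, 260, 58, 21) 485.51666259765625 14.392606735229492 13.851541519165039 62.53380584716797 4.912843227386475 z 0.086749524677455
495 -12.3 0.0; 510 -6.3 44.1; 525 -4.7 45.7; 540 -3.3 47.7; 555 -2.6 43.9; 570 13.6 40.9;
```

```bash
python3 -m handwheel '[[[0,0,-1,0,0,0],[0,0,-3,0,0,0],[0,0,-3,0,0,0],[0,0,-1,0,0,0],[0,0,0,0,0,0]]]'
```

```text
clock: 7.32
tool_pos: [0.5659, -0.2277, 0.1405]
tcp_rot: [0.0, -0.152, 0.988, -0.0]
contact_force: [0.0, 0.5, -1.0]
opening: 0.0571
grip_force: 32.5
```

```bash
python3 -m handwheel '[[[-1.58,3.34,0,0,0,0],[-1.58,3.34,0,0,0,0],[-1.58,3.34,0,0,0,0],[-1.58,3.34,0,0,0,0],[-1.58,3.34,0,0,0,0],[-1.58,3.34,0,0,0,0],[-1.58,3.34,0,0,0,0],[0,0,0,0,0,0.109],[0,0,0,0,0,0.108],[0,0,0,0,0,0],[0,0,0,0,0,0]]]'
cat > nest.py <<'E'
from h import *
import sys
a=np.radians(5.05); ax=np.array([np.cos(a),np.sin(a),0])  # away from stop
rot=R.from_matrix(np.array([-ax,[-np.sin(a),np.cos(a),0],[0,0,-1]]).T)
off,z=map(float,sys.argv[1:3])
delta(np.array([.5763,.0262,z])+ax*off,rot)
s=sense(); print(np.round(s["contact_force"],2),np.round(s["wrist_torque"],2))
E
python3 nest.py 0.025 0.07
```

```text
clock: 8.7
tool_pos: [0.6004, 0.0286, 0.1395]
tcp_rot: [-0.001, -0.045, 0.999, -0.0]
contact_force: [0.2, 0.2, -0.3]
opening: 0.0573
grip_force: 32.5
shift cm [-0.09 -0.02  6.95] rotvec [-0.     -0.0015  0.0028]
[ 0.24  0.25 -0.35] [-0.    0.01 -0.06]
```

```bash
python3 -m handwheel '[[[0,0,2,0,0,0],[0,0,2,0,0,0],[0,0,1.5,0,0,0],[0,0,1,0,0,0],[0,0,0.5,0,0,0],[0,0,0,0,0,0],[0,0,0,0,0,0]]]'
python3 nest.py 0.025 0.066
python3 - <<'E'
from h import *
im,d,c=grab("scene"); cv2.imwrite("pics/s1.png",cv2.resize(im[140:300,280:480],None,fx=4,fy=3.7,interpolation=cv2.INTER_CUBIC))
E
```

```text
clock: 9.57
tool_pos: [0.6012, 0.0288, 0.0708]
tcp_rot: [0.0, -0.045, 0.999, 0.0]
contact_force: [-0.6, 0.7, -1.5]
opening: 0.0573
grip_force: 32.5
shift cm [ 0.01 -0.04  0.48] rotvec [0.0002 0.001  0.0011]
[-0.58  0.75 -1.47] [-0.07  0.02  0.  ]
```

View pics/s1.png

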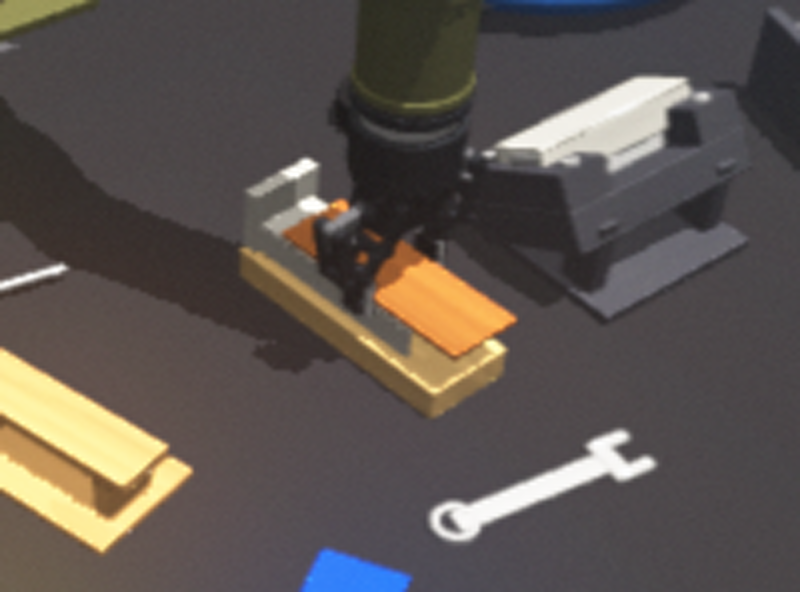

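The sheet (crop (285,230)-(515,320)) is level above the lower guard and short of the stop at (280,190). I'll lower gently now.

```bash
python3 -m handwheel '[[[0,-0.03,0.1,0,0,0],[0,0,0.1,0,0,0],[0,0,0.1,0,0,0],[0,0,0,0,0,0],[0,0,0,0,0,0]]]'
python3 -m handwheel '[[[0,0,0.1,0,0,0],[0,0,0,0,0,0],[0,0,0,0,0,0]]]'
```

```text
clock: 10.25
tool_pos: [0.6009, 0.0285, 0.0673]
tcp_rot: [0.0, -0.045, 0.999, 0.0]
contact_force: [-0.5, 0.7, 0.2]
opening: 0.0572
grip_force: 32.5
clock: 10.62
tool_pos: [0.6009, 0.0284, 0.0663]
tcp_rot: [0.0, -0.045, 0.999, 0.0]
contact_force: [-0.5, 0.2, -0.4]
opening: 0.0572
grip_force: 32.5
```

```bash
python3 -m handwheel '[[[0.4,0,0,0,0,0],[0.5,0,0,0,0,0],[0.5,0,0,0,0,0],[0.3,0,0,0,0,0],[0.1,0,0,0,0,0],[0,0,0,0,0,0],[0,0,0,0,0,0]]]'
python3 -m handwheel '[[[0.1,0,0,0,0,0],[0.1,0,0,0,0,0],[0,0,0,0,0,0],[0,0,0,0,0,0]]]'; python3 nest.py 0 0.066
```

```text
clock: 11.5
tool_pos: [0.5832, 0.0268, 0.0663]
tcp_rot: [0.0, -0.045, 0.999, 0.0]
contact_force: [-0.0, -0.3, -0.6]
opening: 0.0572
grip_force: 32.5
clock: 12.0
tool_pos: [0.581, 0.0266, 0.0663]
tcp_rot: [0.0, -0.045, 0.999, 0.0]
contact_force: [0.2, 0.2, -0.7]
opening: 0.0574
grip_force: 32.5
shift cm [ 0.47 -0.    0.03] rotvec [0.0001 0.0001 0.0011]
[ 0.23  0.22 -0.69] [-0.04 -0.02  0.03]
```

```bash
python3 -m handwheel '[[[0.1,0,0,0,0,0],[0.1,0,0,0,0,0],[0,0,0,0,0,0],[0,0,0,0,0,0]]]'
python3 -m handwheel '[[[0.05,0,0,0,0,0],[0.05,0,0,0,0,0],[0,0,0,0,0,0],[0,0,0,0,0,0]]]'
python3 -m handwheel '[[[0.05,0,0,0,0,0],[0.05,0,0,0,0,0],[0,0,0,0,0,0],[0,0,0,0,0,0]]]'
```

```text
clock: 12.5
tool_pos: [0.579, 0.0265, 0.0663]
tcp_rot: [0.0, -0.045, 0.999, 0.0]
contact_force: [-0.1, 0.2, -0.4]
opening: 0.057
grip_force: 32.5
clock: 13.0
tool_pos: [0.578, 0.0263, 0.0663]
tcp_rot: [0.0, -0.045, 0.999, 0.0]
contact_force: [0.3, 1.0, -1.6]
opening: 0.0571
grip_force: 32.5
clock: 13.5
tool_pos: [0.577, 0.0263, 0.0663]
tcp_rot: [0.0, -0.045, 0.999, 0.0]
contact_force: [-0.9, -0.0, -0.8]
opening: 0.0572
grip_force: 32.5
```

```bash
python3 -m handwheel '[[[0,0,0.07,0,0,0],[0,0,0,0,0,0],[0,0,0,0,0,0]]]'
python3 -m handwheel '[[[0.05,0,0,0,0,0],[0.05,0,0,0,0,0],[0,0,0,0,0,0],[0,0,0,0,0,0]]]'

```

```text
clock: 13.88
tool_pos: [0.577, 0.0263, 0.066]
tcp_rot: [0.0, -0.045, 0.999, -0.0]
contact_force: [-1.1, 0.4, 5.2]
opening: 0.0572
grip_force: 33.0
clock: 14.38
tool_pos: [0.577, 0.0263, 0.066]
tcp_rot: [0.001, -0.045, 0.999, 0.0]
contact_force: [0.9, 0.2, 6.2]
opening: 0.0571
grip_force: 33.0
```

```bash
python3 -m handwheel '[[[0,0,-0.04,0,0,0],[0,0,0,0,0,0],[0,0,0,0,0,0],[0,0,0,0,0,0]]]'
python3 -m handwheel '[[[0.05,0,0,0,0,0],[0.05,0,0,0,0,0],[0,0,0,0,0,0],[0,0,0,0,0,0]]]'

```

```text
clock: 14.88
tool_pos: [0.5762, 0.0263, 0.066]
tcp_rot: [0.0, -0.045, 0.999, 0.0]
contact_force: [2.1, -0.3, 3.6]
opening: 0.0575
grip_force: 32.8
clock: 15.38
tool_pos: [0.5757, 0.0262, 0.066]
tcp_rot: [0.001, -0.045, 0.999, 0.0]
contact_force: [4.9, 0.2, -0.6]
opening: 0.0574
grip_force: 32.6
```

Felt the stop: 4.9 N with the tool lagging behind its command. Releasing.

```bash
python3 -m handwheel '[[[0,0,0.03,0,0,0],[0,0,0,0,0,0]]]'
python3 -m handwheel '[[[0,0,0,0,0,0],[0,0,0,0,0,0],[0,0,0,0,0,0],[0,0,0,0,0,0],[0,0,0,0,0,0],[0,0,0,0,0,0]]]' 0
python3 -m handwheel '[[[0,0,-1,0,0,0],[0,0,-3,0,0,0],[0,0,-4,0,0,0],[0,0,-4,0,0,0],[0,0,-4,0,0,0],[0,0,0,0,0,0]]]'
python3 - <<'E'
from h import *
im,d,c=grab("top"); P=cloud(d,c); Z=P[...,2]
im2,d2,c2=grab("scene"); cv2.imwrite("pics/s2.png",cv2.resize(im2[140:300,280:480],None,fx=4,fy=3.7,interpolation=cv2.INTER_CUBIC))
# final approach pose for guard: web ctr, n, gx
ctr=np.array([.5692,.2372,.1048]); n=np.array([-.5016,-.0091,.865]); n/=np.linalg.norm(n); gx=np.array([.8649,.0172,.5017]); gx-=n*(gx@n); gx/=np.linalg.norm(gx)
for s in (1,-1):
    y=s*gx; z=-n; x=np.cross(y,z); rot=R.from_matrix(np.array([x,y,z]).T); print(s,x.round(3)); delta(ctr+n*.10,rot)
print(np.round(sense()["joint_pos"],3))
E
```

```text
clock: 15.62
tool_pos: [0.5757, 0.0262, 0.066]
tcp_rot: [0.001, -0.045, 0.999, 0.0]
contact_force: [6.1, 0.2, 2.0]
opening: 0.0572
grip_force: 32.8
clock: 16.38
tool_pos: [0.5749, 0.0261, 0.0657]
tcp_rot: [-0.0, -0.045, 0.999, 0.0]
contact_force: [-0.7, 0.2, 0.6]
opening: 0.0855
grip_force: 0.0
clock: 17.12
tool_pos: [0.5771, 0.0265, 0.2296]
tcp_rot: [0.004, -0.044, 0.999, 0.0]
contact_force: [1.2, -0.3, -0.9]
opening: 0.0853
grip_force: 0.0
1 [-0.019  1.    -0.001]
shift cm [ 3.68 21.45  3.48] rotvec [-0.4002 -0.4302  1.5988]
-1 [ 0.019 -1.     0.001]
shift cm [ 3.68 21.45  3.48] rotvec [ 0.4222 -0.3929 -1.4638]
[ 0.046  0.669 -0.291  1.749  0.261  0.762  1.284]
```

View pics/s2.png

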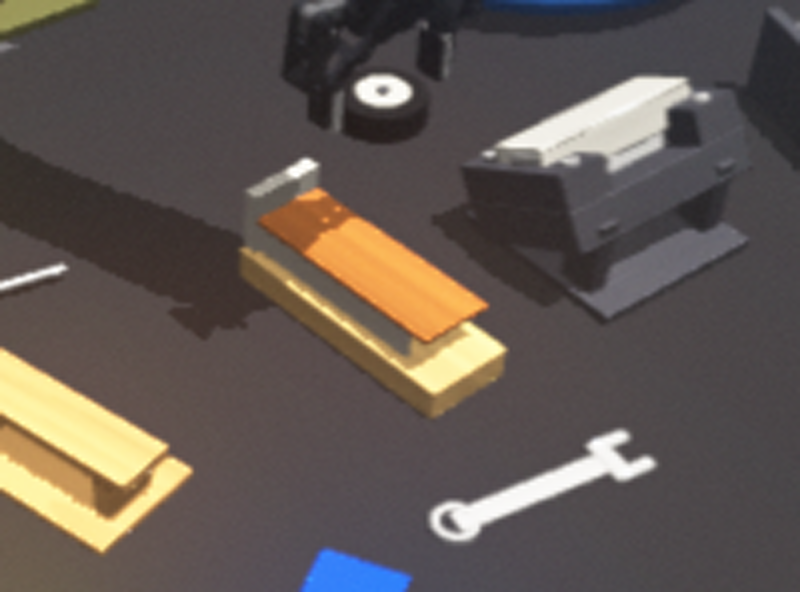

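The sheet lies flat on the lower guard, its end at the stop (crop (260,220)-(490,300)). Next I turn and tilt the tool for the die.

```bash
python3 -m handwheel '[[[0,0,0,0,0,0.164],[0,0,0,0,0,0.164],[0,0,0,0,0,0.164],[0,0,0,0,0,0.164],[0,0,0,0,0,0.164],[0,0,0,0,0,0.164],[0,0,0,0,0,0.164],[0,0,0,0,0,0.164],[0,0,0,0,0,0.164],[0,0,0,0,0,0.164],[0,0,0,-0.175,0,0],[0,0,0,-0.175,0,0],[0,0,0,-0.175,0,0],[0,0,0,0,0,0],[0,0,0,0,0,0]]]'
cat > die.py <<'E'
from h import *
import sys
ctr=np.array([.5692,.2372,.1048]); n=np.array([-.5016,-.0091,.865]); n/=np.linalg.norm(n); gx=np.array([.8649,.0172,.5017]); gx-=n*(gx@n); gx/=np.linalg.norm(gx)
y=gx; z=-n; x=np.cross(y,z); delta(ctr+n*float(sys.argv[1]),R.from_matrix(np.array([x,y,z]).T))
s=sense(); print(np.round(s["joint_pos"],2)); print("force tool",np.round(R.from_matrix(np.array([x,y,z]).T).inv().apply(s["contact_force"]),1))
E
python3 die.py 0.10
```

```text
clock: 19.1
tool_pos: [0.5815, 0.0341, 0.2326]
tcp_rot: [0.122, 0.685, 0.704, 0.141]
contact_force: [-0.2, 0.0, 0.2]
opening: 0.0853
grip_force: 0.0
shift cm [20.31 -6.9   2.18] rotvec [-0.1501 -0.0246  0.0003]
[-0.25  0.57  0.15  2.08 -0.49  0.13  0.36]
force tool [ 0.  -0.1 -0.2]
```

```bash
python3 -m handwheel '[[[3.4,-1.15,0,0,0,0],[3.4,-1.15,0,0,0,0],[3.4,-1.15,0,0,0,0],[3.4,-1.15,0,0,0,0],[3.4,-1.15,1,0,0,0],[3.3,-1.15,1,0,0,0],[0,0,0,0,0,0],[0,0,0,0,0,0]]]'
python3 die.py 0.10
```

```text
clock: 20.1
tool_pos: [0.5189, 0.2358, 0.1935]
tcp_rot: [0.123, 0.685, 0.703, 0.142]
contact_force: [-0.2, -0.2, 0.6]
opening: 0.0855
grip_force: 0.0
shift cm [ 0.04 -0.07  0.21] rotvec [-0.1484 -0.0241 -0.    ]
[-0.82  0.67  0.34  2.14 -0.78  0.04  0.21]
force tool [-0.2  0.1 -0.6]
```

j6 is at its lower limit, so I have to swing j5 around the forearm axis to the other wrist branch. I'll back the tilt off first, then turn about the forearm axis.

```bash
python3 -m handwheel '[[[0,0,-2,0,0,0],[0,0,-1,0.175,0,0],[0,0,0,0.175,0,0],[0,0,0,0,0,0],[0,0,0,0,0,0]]]'; python3 die.py 0.13 | tail -2
python3 -m handwheel '[[[0,0,0,0,-0.060,-0.164],[0,0,0,0,-0.060,-0.164],[0,0,0,0,-0.060,-0.164],[0,0,0,0,-0.060,-0.164],[0,0,0,0,-0.060,-0.164],[0,0,0,0,-0.060,-0.164],[0,0,0,0,0,0]]]' ; python3 die.py 0.13
```

```text
clock: 20.72
tool_pos: [0.5089, 0.2352, 0.2161]
tcp_rot: [0.021, 0.697, 0.716, 0.039]
contact_force: [-0.3, -0.5, 0.4]
opening: 0.0852
grip_force: 0.0
[-0.89  0.71  0.63  1.91 -0.68  0.64  0.18]
force tool [-0.5 -0.1 -0.5]
clock: 21.6
tool_pos: [0.5069, 0.2372, 0.2155]
tcp_rot: [0.158, 0.272, 0.944, -0.095]
contact_force: [-0.3, -0.2, 0.8]
opening: 0.0855
grip_force: 0.0
shift cm [ 0.12 -0.28 -0.21] rotvec [-0.3865  0.1094  1.0491]
[-1.11  0.77  0.68  1.92 -0.17  0.52  0.56]
force tool [-0.2  0.1 -0.8]
```

```bash
python3 -m handwheel '[[[0,0,0,0,-0.060,-0.164],[0,0,0,0,-0.060,-0.164],[0,0,0,0,-0.060,-0.164],[0,0,0,0,-0.060,-0.164],[0,0,0,0,-0.060,-0.164],[0,0,0,0,-0.060,-0.164],[0,0,0,0,0,0]]]' ; python3 die.py 0.13; sed -i 's/^y=gx/y=gx if len(sys.argv)<3 else -gx/' die.py;  python3 die.py 0.13 r
```

```text
clock: 22.48
tool_pos: [0.5079, 0.2351, 0.216]
tcp_rot: [0.254, -0.222, 0.919, -0.205]
contact_force: [0.5, 0.5, -0.0]
opening: 0.0854
grip_force: 0.0
shift cm [ 0.21  0.13 -0.34] rotvec [-0.2401  0.2556  2.0833]
[-1.32  0.86  0.84  2.18  0.35  0.05  0.92]
force tool [0.5 0.5 0.3]
shift cm [ 0.21  0.13 -0.34] rotvec [-0.2212 -0.2078 -1.0334]
[-1.32  0.86  0.84  2.18  0.35  0.05  0.92]
force tool [-0.5 -0.5  0.3]
```

```bash
python3 -m handwheel '[[[0.2,0.1,-0.3,-0.032,-0.030,-0.148],[0,0,0,-0.032,-0.030,-0.148],[0,0,0,-0.032,-0.030,-0.148],[0,0,0,-0.032,-0.030,-0.148],[0,0,0,-0.032,-0.030,-0.148],[0,0,0,-0.032,-0.030,-0.148],[0,0,0,-0.032,-0.030,-0.148],[0,0,0,0,0,0]]]' ; python3 die.py 0.13 r
```

```text
clock: 23.48
tool_pos: [0.5049, 0.2277, 0.2173]
tcp_rot: [0.201, -0.521, 0.805, -0.202]
contact_force: [-0.0, 0.3, -0.5]
opening: 0.0853
grip_force: 0.0
shift cm [-0.73  0.39 -0.15] rotvec [-0.0656 -0.116  -0.4075]
[-1.05  0.68  0.47  2.24  2.01  0.19  0.01]
force tool [-0.3  0.2  0.4]
```

The wrist has flipped (j5 2.01, j6 0.19). I'll finish aligning.

```bash
python3 -m handwheel '[[[-0.3,0.2,0,-0.022,-0.039,-0.136],[-0.3,0.2,-0.1,-0.022,-0.039,-0.136],[-0.1,0,0,-0.022,-0.039,-0.136],[0,0,0,0,0,0],[0,0,0,0,0,0]]]' ; python3 die.py 0.13 r
```

```text
clock: 24.1
tool_pos: [0.5024, 0.237, 0.2154]
tcp_rot: [-0.184, 0.691, -0.674, 0.182]
contact_force: [0.6, -0.2, 0.2]
opening: 0.0849
grip_force: 0.0
shift cm [ 0.11 -0.23 -0.08] rotvec [ 0.0012 -0.0005  0.0053]
[-0.88  0.62  0.29  2.26  2.33  0.2   0.17]
force tool [ 0.2 -0.7  0.1]
```

```bash
python3 -m handwheel '[[[0.1,-0.2,1,0,0,0.005],[0,0,2,0,0,0],[0,0,2,0,0,0],[0,0,2,0,0,0],[0,0,2,0,0,0],[0,0,1.3,0,0,0],[0,0,0,0,0,0],[0,0,0,0,0,0]]]' ; python3 die.py -0.004 r
```

```text
clock: 25.1
tool_pos: [0.5554, 0.2368, 0.1276]
tcp_rot: [-0.184, 0.691, -0.675, 0.182]
contact_force: [0.4, -0.3, 0.9]
opening: 0.085
grip_force: 0.0
shift cm [-0.02 -0.06  3.06] rotvec [0.0013 0.0001 0.0045]
[-0.68  0.82  0.09  2.18  2.45  0.37  0.1 ]
force tool [ 0.3 -0.7 -0.6]
```

```bash
python3 -m handwheel '[[[0,-0.06,1,0,0,0.0045],[0,0,1,0,0,0],[0,0,0.7,0,0,0],[0,0,0.36,0,0,0],[0,0,0,0,0,0],[0,0,0,0,0,0]]]' ; python3 die.py -0.004 r
python3 -m handwheel '[[[0,0,0,0,0,0],[0,0,0,0,0,0],[0,0,0,0,0,0],[0,0,0,0,0,0],[0,0,0,0,0,0],[0,0,0,0,0,0],[0,0,0,0,0,0],[0,0,0,0,0,0]]]' 255 40; python3 die.py -0.004 r
```

```text
clock: 25.85
tool_pos: [0.5714, 0.237, 0.1012]
tcp_rot: [-0.185, 0.69, -0.676, 0.182]
contact_force: [0.0, -0.3, -0.2]
opening: 0.0852
grip_force: 0.0
shift cm [-0.02  0.01 -0.02] rotvec [0.0014 0.0001 0.0003]
[-0.64  0.87  0.06  2.14  2.47  0.4   0.09]
force tool [0.3 0.1 0.2]
clock: 26.85
tool_pos: [0.5712, 0.2371, 0.1014]
tcp_rot: [-0.185, 0.69, -0.676, 0.182]
contact_force: [-4.5, -0.9, 5.7]
opening: 0.0491
grip_force: 42.0
shift cm [-0.01  0.    0.01] rotvec [0.0014 0.0004 0.0003]
[-0.64  0.87  0.06  2.14  2.47  0.4   0.09]
force tool [ 0.8  1.  -7.2]
```

```bash
python3 -m handwheel '[[[0,0,0,0,0,0],[0,0,-0.3,0,0,0],[0,0,-0.5,0,0,0],[0,0,-0.5,0,0,0],[0,0,-0.5,0,0,0],[0,0,0,0,0,0]]]' - 60; python3 die.py -0.004 r
```

```text
clock: 27.6
tool_pos: [0.5623, 0.237, 0.1172]
tcp_rot: [-0.185, 0.69, -0.676, 0.182]
contact_force: [0.9, -0.0, -2.1]
opening: 0.0491
grip_force: 62.4
shift cm [-0.01  0.02  1.82] rotvec [0.001  0.0004 0.0003]
[-0.66  0.84  0.07  2.16  2.46  0.38  0.09]
force tool [0.  0.2 2.2]
```

```bash
python3 -m handwheel '[[[0,0,-1,0,0,0],[0,0,-2,0,0,0],[0,0,-2,0,0,0],[0,-1,-1.73,0,0,0],[0,-1,-1.73,0,0,0],[0,-1,-1.73,0,0,0],[0,-1,-1.73,0,0,0],[0,0,0,0,0,0]]]'; python3 nest.py 0.03 0.16; python3 -c "
from h import *
print(np.round(sense()['joint_pos'],2))"
```

```text
clock: 28.6
tool_pos: [0.5377, 0.2369, 0.2415]
tcp_rot: [-0.186, 0.689, -0.676, 0.182]
contact_force: [-0.1, 0.8, -3.0]
opening: 0.0491
grip_force: 62.7
shift cm [20.94 -1.47 10.27] rotvec [-0.4225  0.3955  1.4646]
[-0.06  0.76 -3.02] [-0.07  0.88 -0.01]
[-0.92  0.61  0.44  2.16  2.3   0.05  0.26]
```

```bash
python3 -m handwheel '[[[0,0,0,-0.042,0.040,0.146],[0,0,0,-0.042,0.040,0.146],[0,0,0,-0.042,0.040,0.146],[0,0,0,-0.042,0.040,0.146],[0,0,0,-0.042,0.040,0.146],[0,0,0,0,0,0],[0,0,0,0,0,0]]]'; python3 nest.py 0.03 0.16; python3 -c "
from h import *
print(np.round(sense()['joint_pos'],2))"
```

```text
clock: 29.48
tool_pos: [0.5587, 0.2407, 0.2482]
tcp_rot: [0.176, -0.541, 0.808, -0.153]
contact_force: [0.1, -0.4, -3.7]
opening: 0.0492
grip_force: 62.6
shift cm [19.04 -7.84 11.2 ] rotvec [-0.3409  0.3596  1.0697]
[ 0.07 -0.39 -3.71] [0.11 0.76 0.02]
[-0.7   0.59  0.08  2.01  0.97  0.33  1.22]
```

```bash
python3 -m handwheel '[[[0,0,0,-0.043,0.045,0.134],[0,0,0,-0.043,0.045,0.134],[0,0,0,-0.043,0.045,0.134],[0,0,0,-0.043,0.045,0.134],[0,0,0,-0.043,0.045,0.134],[0,0,0,-0.043,0.045,0.134],[0,0,0,-0.043,0.045,0.134],[0,0,0,-0.043,0.045,0.134],[0,0,0,0,0,0],[0,0,0,0,0,0]]]'; python3 nest.py 0.03 0.16; python3 -c "
from h import *
print(np.round(sense()['joint_pos'],2))"
```

```text
clock: 30.72
tool_pos: [0.5585, 0.2416, 0.2483]
tcp_rot: [-0.0, -0.044, 0.999, 0.001]
contact_force: [-0.2, -0.8, -2.5]
opening: 0.0487
grip_force: 62.7
shift cm [ -2.89 -21.63   8.77] rotvec [ 0.0029 -0.0009 -0.0003]
[-0.15 -0.8  -2.48] [ 0.01  0.02 -0.01]
[-0.39  0.67 -0.16  1.63  0.13  0.85  1.06]
```

```bash
python3 -m handwheel '[[[-0.15,-2.6,0,0.003,0,0],[-0.15,-4,0,0,0,0],[-0.15,-4,0,0,0,0],[-0.15,-4,0,0,0,0],[-0.15,-4,0,0,0,0],[-0.15,-3,0,0,0,0],[0,0,3,0,0,0],[0,0,3,0,0,0],[0,0,3,0,0,0],[0,0,2,0,0,0],[0,0,1,0,0,0],[0,0,0,0,0,0],[0,0,0,0,0,0]]]'; python3 nest.py 0.01 0.094
python3 - <<'E'
from h import *
im,d,c=grab("scene"); cv2.imwrite("pics/s3.png",cv2.resize(im[140:300,280:480],None,fx=4,fy=3.7,interpolation=cv2.INTER_CUBIC))
E
```

```text
clock: 32.35
tool_pos: [0.5869, 0.0278, 0.1292]
tcp_rot: [0.0, -0.043, 0.999, 0.001]
contact_force: [-0.1, -0.2, -1.9]
opening: 0.0493
grip_force: 62.7
shift cm [ 0.07 -0.07  3.52] rotvec [ 0.0022  0.001  -0.003 ]
[-0.14 -0.18 -1.85] [-0.07 -0.01  0.02]
```

View pics/s3.png

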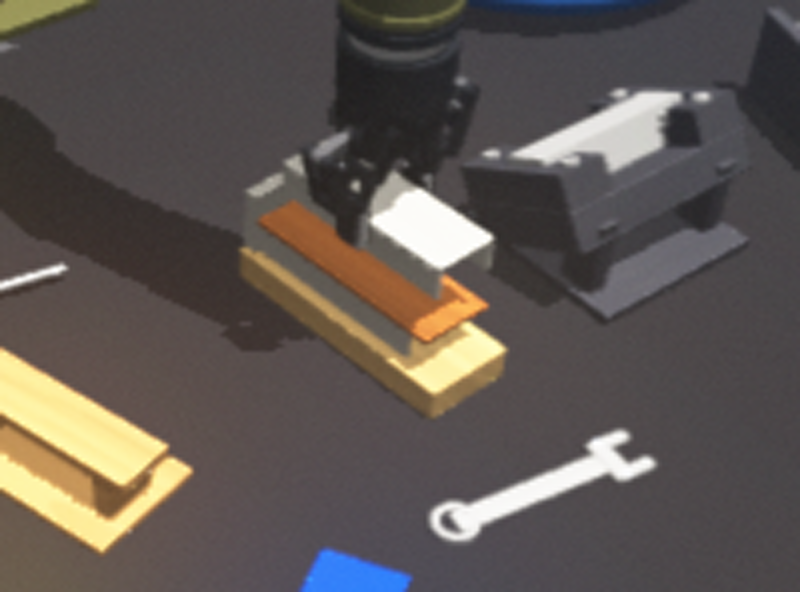

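The guard hangs level, web up, above the sheet (crop (370,190)-(490,290)), clear of the stop. Lowering.

```bash
python3 -m handwheel '[[[0,-0.07,0.8,0.002,0,-0.003],[0,0,1,0,0,0],[0,0,0.8,0,0,0],[0,0,0.4,0,0,0],[0,0,0.2,0,0,0],[0,0,0,0,0,0],[0,0,0,0,0,0]]]'; python3 nest.py 0.01 0.092
python3 -m handwheel '[[[0,0,0.1,0,0,0],[0,0,0.1,0,0,0],[0,0,0,0,0,0],[0,0,0,0,0,0]]]'
```

```text
clock: 33.28
tool_pos: [0.5865, 0.0269, 0.0965]
tcp_rot: [-0.0, -0.044, 0.999, 0.0]
contact_force: [-0.2, 0.1, -3.6]
opening: 0.0493
grip_force: 62.8
shift cm [0.02 0.01 0.45] rotvec [ 0.0004 -0.0003 -0.0006]
[-0.2   0.13 -3.58] [-0.03  0.01 -0.02]
clock: 33.78
tool_pos: [0.5863, 0.0269, 0.0943]
tcp_rot: [-0.0, -0.044, 0.999, 0.0]
contact_force: [0.1, 0.0, -2.3]
opening: 0.049
grip_force: 62.8
```

Hovering about 2 mm above the sheet. I slide most of the way first, so as not to drag the sheet.

```bash
python3 -m handwheel '[[[0.4,0,0,0,0,0],[0.5,0,0,0,0,0],[0.4,0,0,0,0,0],[0.2,0,0,0,0,0],[0,0,0,0,0,0],[0,0,0,0,0,0]]]'
python3 -m handwheel '[[[0.1,0,0.1,0,0,0],[0,0,0.05,0,0,0],[0,0,0,0,0,0],[0,0,0,0,0,0]]]'; python3 nest.py -0.01 0.092
```

```text
clock: 34.52
tool_pos: [0.5716, 0.0256, 0.0944]
tcp_rot: [-0.0, -0.044, 0.999, 0.0]
contact_force: [0.4, 0.4, -2.3]
opening: 0.0492
grip_force: 62.8
clock: 35.02
tool_pos: [0.5704, 0.0255, 0.0928]
tcp_rot: [-0.0, -0.044, 0.999, 0.0]
contact_force: [-0.4, 0.3, -2.2]
opening: 0.0491
grip_force: 62.8
shift cm [0.4  0.02 0.08] rotvec [ 0.0003 -0.0008 -0.0007]
[-0.41  0.32 -2.24] [ 0.    0.02 -0.02]
```

```bash
python3 -m handwheel '[[[0,0,0.05,0,0,0],[0,0,0,0,0,0],[0,0,0,0,0,0],[0,0,0,0,0,0]]]'
python3 -m handwheel '[[[0,0,0.05,0,0,0],[0,0,0,0,0,0],[0,0,0,0,0,0],[0,0,0,0,0,0]]]'
```

```text
clock: 35.52
tool_pos: [0.5703, 0.0255, 0.0923]
tcp_rot: [-0.0, -0.044, 0.999, 0.0]
contact_force: [-0.9, 0.2, -2.4]
opening: 0.049
grip_force: 62.8
clock: 36.02
tool_pos: [0.5703, 0.0255, 0.0918]
tcp_rot: [-0.0, -0.044, 0.999, 0.0]
contact_force: [-0.3, -0.2, -3.2]
opening: 0.0488
grip_force: 62.8
```

```bash
python3 -m handwheel '[[[0,0,0.05,0,0,0],[0,0,0,0,0,0],[0,0,0,0,0,0],[0,0,0,0,0,0]]]'
python3 -m handwheel '[[[0,0,0.05,0,0,0],[0,0,0,0,0,0],[0,0,0,0,0,0],[0,0,0,0,0,0]]]'
```

```text
clock: 36.52
tool_pos: [0.5703, 0.0255, 0.0913]
tcp_rot: [-0.0, -0.044, 0.999, 0.0]
contact_force: [0.5, 0.0, -2.9]
opening: 0.0491
grip_force: 62.8
clock: 37.02
tool_pos: [0.5704, 0.0255, 0.091]
tcp_rot: [-0.0, -0.044, 0.999, 0.0]
contact_force: [-1.1, 0.4, 1.5]
opening: 0.0492
grip_force: 63.2
```

Touching down (about 4 N). Sliding to the stop with light contact.

```bash
python3 -m handwheel '[[[0,0,-0.03,0,0,0],[0.1,0,0,0,0,0],[0.1,0,0,0,0,0],[0,0,0,0,0,0],[0,0,0,0,0,0]]]'
python3 -m handwheel '[[[0.05,0,0,0,0,0],[0.05,0,0,0,0,0],[0,0,0,0,0,0],[0,0,0,0,0,0]]]'; python3 nest.py -0.01 0.091
```

```text
clock: 37.65
tool_pos: [0.5683, 0.0253, 0.0911]
tcp_rot: [-0.0, -0.044, 0.999, 0.0]
contact_force: [0.7, 0.5, -1.8]
opening: 0.0495
grip_force: 62.9
clock: 38.15
tool_pos: [0.5671, 0.0252, 0.0911]
tcp_rot: [-0.001, -0.044, 0.999, 0.0]
contact_force: [-0.3, -0.3, -2.4]
opening: 0.0492
grip_force: 62.9
shift cm [0.08 0.02 0.01] rotvec [ 0.0003 -0.0012 -0.0007]
[-0.3  -0.35 -2.42] [ 0.02 -0.01  0.01]
```

```bash
python3 -m handwheel '[[[0.05,0,0,0,0,0],[0.05,0,0,0,0,0],[0,0,0,0,0,0],[0,0,0,0,0,0]]]'
python3 -m handwheel '[[[0.05,0,0,0,0,0],[0,0,0,0,0,0],[0,0,0,0,0,0]]]'
python3 -m handwheel '[[[0.05,0,0,0,0,0],[0,0,0,0,0,0],[0,0,0,0,0,0]]]'
```

```text
clock: 38.65
tool_pos: [0.5668, 0.0252, 0.0912]
tcp_rot: [0.0, -0.044, 0.999, 0.0]
contact_force: [1.8, -0.2, -4.0]
opening: 0.049
grip_force: 62.8
clock: 39.02
tool_pos: [0.5667, 0.0252, 0.0913]
tcp_rot: [0.0, -0.044, 0.999, 0.0]
contact_force: [4.5, -0.8, -4.1]
opening: 0.0488
grip_force: 62.7
clock: 39.4
tool_pos: [0.5667, 0.0252, 0.0914]
tcp_rot: [0.001, -0.044, 0.999, 0.0]
contact_force: [5.8, 0.2, -3.5]
opening: 0.0491
grip_force: 62.7
```

Bearing on the stop at about 6 N. Seating and releasing.

```bash
python3 -m handwheel '[[[0,0,0.04,0,0,0],[0,0,0.02,0,0,0],[0,0,0,0,0,0],[0,0,0,0,0,0]]]'
```

```text
clock: 39.9
tool_pos: [0.5667, 0.0252, 0.0911]
tcp_rot: [0.001, -0.044, 0.999, 0.0]
contact_force: [5.6, -0.3, -0.3]
opening: 0.0492
grip_force: 62.9
```

```bash
python3 -m handwheel '[[[0,0,0.02,0,0,0],[0,0,0,0,0,0],[0,0,0,0,0,0]]]' - 30
python3 -m handwheel '[[[0,0,0,0,0,0],[0,0,0,0,0,0],[0,0,0,0,0,0],[0,0,0,0,0,0],[0,0,0,0,0,0],[0,0,0,0,0,0]]]' 0
python3 -m handwheel '[[[0,0,-1,0,0,0],[0,0,-3,0,0,0],[0,0,-4,0,0,0],[0,0,-4,0,0,0],[0,0,-2,0,0,0],[-4,0,0,0,0,0],[0,0,0,0,0,0]]]'
python3 - <<'E'
from h import *
im2,d2,c2=grab("scene"); cv2.imwrite("pics/s4.png",cv2.resize(im2[140:300,280:480],None,fx=4,fy=3.7,interpolation=cv2.INTER_CUBIC))
im,d,c=grab("wrist"); P=cloud(d,c); Z=P[...,2]
for n,lo,hi,zz in(("guard",.090,.102,.096),("sheet",.060,.071,.066)):
    m=((Z>lo)&(Z<hi)&(P[...,0]>.497)&(P[...,0]<.7)&(abs(P[...,1]-.025)<.05)); q=P[m]*1000
    print(n,len(q),np.median(q[:,2]).round(1),[(x0,s[:,1].min().round(1),s[:,1].max().round(1)) for x0 in range(505,650,20) for s in [q[abs(q[:,0]-x0)<4]] if len(s)>5])
E
```

```text
clock: 40.28
tool_pos: [0.5667, 0.0252, 0.091]
tcp_rot: [0.001, -0.044, 0.999, 0.0]
contact_force: [4.7, 1.0, 0.9]
opening: 0.0492
grip_force: 63.2
clock: 41.02
tool_pos: [0.5653, 0.0251, 0.0903]
tcp_rot: [-0.001, -0.044, 0.999, 0.0]
contact_force: [0.6, -0.5, -0.0]
opening: 0.0852
grip_force: 0.0
clock: 41.9
tool_pos: [0.6078, 0.0289, 0.2314]
tcp_rot: [0.002, -0.044, 0.999, 0.0]
contact_force: [-0.8, -0.0, -0.2]
opening: 0.0852
grip_force: 0.0
guard 14138 95.1 [(505, np.float64(-6.1), np.float64(44.7)), (525, np.float64(-4.2), np.float64(46.6)), (545, np.float64(-2.1), np.float64(48.5)), (565, np.float64(-0.1), np.float64(49.9)), (585, np.float64(1.9), np.float64(51.6)), (605, np.float64(3.2), np.float64(53.1)), (625, np.float64(5.0), np.float64(55.4)), (645, np.float64(7.0), np.float64(35.8))]
sheet 1038 65.0 [(505, np.float64(-9.8), np.float64(49.0)), (525, np.float64(-7.9), np.float64(50.6)), (545, np.float64(-5.8), np.float64(52.2)), (565, np.float64(-4.6), np.float64(53.8)), (585, np.float64(-2.5), np.float64(56.0)), (605, np.float64(-0.6), np.float64(57.4)), (625, np.float64(1.5), np.float64(59.2)), (645, np.float64(2.7), np.float64(61.2))]
```

View pics/s4.png

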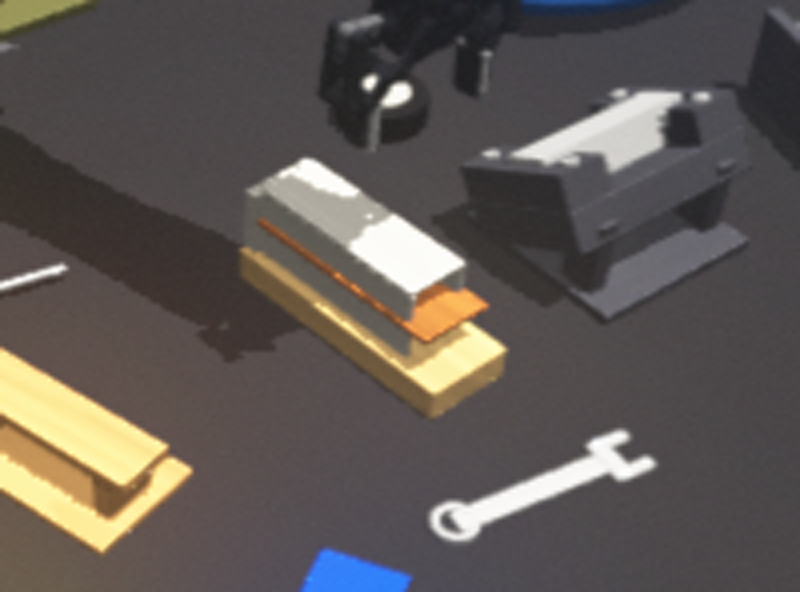

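The stack is straight. The guard top is at about 95 mm and the sheet top at about 65 mm. At x = 525 the guard's centre line is at y 21.2 and the sheet's at 21.4, against 20.5–21.2 measured earlier for the lower guard. Both ends are at the stop (crop (260,190)) and the gripper is clear.

```bash
python3 -c "
from plant import job; print(job.finish_job())"
```

```text
the job is handed in; nothing more can be done
None
```

I laid the separator on the lower guard and the new guard on top, web up and centred within about 1 mm. Both were slid up until they bore on the stop at about 6 N, then released, and I handed the job in at about 42 s.

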